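# Swap the memory cartridge of a vehicle data logger

## Robot

A 6-joint arm with a two-finger parallel gripper is mounted at the origin on the work surface. World frame = base frame: x ahead of the robot, y to its left, z up, the work surface at z = 0. Lengths are in m, angles in rad, forces in N, time in s.
With the tool pointing down it reaches from about 0.15 to 0.775 m from the base axis. Payload 6.1 kg.
Tool frame: the origin (TCP) lies midway between the tips of the shut fingers; the grasp point (between the pads) lies 19 mm behind it (arm.grip_depth is the distance from the TCP to the grasp point, in m); z points along the fingers, y is the direction in which the jaws open and shut (so a half turn about z gives the same grasp; the last joint's range is limited). The gripper opens to 85 mm and grips with 20 to 120 N. Pads are 22 mm wide; open, the fingers measure 114 mm over their backs; the gripper's body (76 mm by 85 mm) begins 54 mm behind the grasp point. The pads swing forward as they close: fully open they stand 13 mm farther back than shut.
Start: joints at [-1.192, 0.126, -0.04, 1.405, 0, 1.571], TCP at [0.194, -0.488, 0.231] pointing down, gripper open.
Joint ranges: [-2.72, 2.72], [-0.95, 1.95], [-1.27, 1.35], [-1.78, 2.02], [-1.46, 1.47], [-3.14, 3.14]. Speed limits (rad/s): [2.39, 2.39, 3.01, 3.14, 3.14, 3.14].

## Interface

Orientations are given as a 3x3 rotation matrix whose columns are the frame's x, y, z axes.
In Python, from station import arm gives the robot as it stands.
- The arm moves only by the shell command python3 -m jog 'ROWS' [OPENING] [FORCE]. ROWS is JSON, a list of rows, each an object with "travel": the shift along the world's x, y, z in mm, a list of three; "roll": the turn about the world's z in degrees. A call has 1 to 20 rows; each row shifts and turns the commanded pose from where the row before left it; what a row does not reach is not made up. A row lasts 1/12 s, in which the tool goes at most 41.7 mm and 7.16 degrees, less where a joint would pass 70% of its speed; a pose out of reach is approached as far as the arm can. A call is refused whole if a number of a shift passes 41.7 or a number of a turn 7.16, either way. A call with a gripper value outside its range is refused whole. OPENING is the finger opening in mm, from 0 to 85.4, set as the call begins (- or left out, the last holds). The fingers move at their own pace and stop on an object; FORCE is the grip in N (left out, the last holds). Time passes only in rows, so rows that do not move let the fingers close. It gives the time, the measured TCP pose, the force and the opening at its end, in the units of the state.
- arm.read_state(): the state, without advancing time (a new reading comes with each control period).
- arm.snapshot(name): name is "scene" or "side" or "wrist"; returns a dict with "frame" (384x512x3 uint8, blue, green, red), "intrinsics" (3x3 intrinsics, pixels), "k1" (the pictures are not rectified: a ray, as slopes to the right and down, at radius r is drawn at 1 + k1 r^2 times it, then the intrinsics apply), "R" (3x3) and "t" (3): a world point X has camera coordinates R X + t. Camera axes: x right, y down, z forward; pixel columns grow to the right and rows downward; lengths in m; the calibration is good to about 2 mm. A picture is of the moment at which its call begins. There is no depth.
- arm.sign_off(): hands the job in, once; it reports no verdict.
Trained networks look in a picture, given as the dict that the camera call returned (one of the last four; its "shot" number tells which), for a name from the list of things; names that differ only in an ending like _2 or _b are one class to them, and where a whole thing is asked for, a point or a joint stands for the part that bears it (a point fixed in the world has none). Each returns a list of dicts, best first, with "confidence" (0 to 1); they miss things now and then, are a little off and sometimes report something else, mostly with a low value. They report only what shows in the picture. A call takes as long as a camera call. They do not tell look-alikes from the thing itself.
- arm.recognise(label, picture): "position" ([x, y, z] in m, in the coordinates of the camera as it stood for that picture, good to about 4 mm: the middle of the surface that is visible of it).
The state is a dict: "t": time; "qpos": joint angles; "dq": joint speeds; "joint_efforts": joint torques, N m; "tool_pos": TCP position; "tcp_rot": TCP orientation; "force": force on the tool from outside, world axes, zero at the start; "wrist_torque": the same for the moment, N m; "grip_width": finger opening in m.
Only numpy, scipy, OpenCV 4.12 (cv2) and the standard library are available. Lean on these libraries where they do the work, as an engineer would, in place of code of your own. Each camera call takes 0.05 s, during which the arm holds its last target.

## Task

The memory cartridge in the data logger is full: press its end to release it so that it pops out, draw it out and lay it gently, right side up, in the empty tray. Then push the blank cartridge from the other tray, ribbed end outwards, into the logger's bay until the catch holds it. Press no harder than you need to feel the firm stop, never ram a cartridge, and leave the intake parts lying around where they are.

Things in the scene. Friction and masses are not known exactly. Their poses are not given: they have to be found in the camera images.
- logger: Data logger: flat black finned steel box, fixed on the bench, 170 deep (x) x 170 wide (y) x 62 mm high, a 14 mm wide, 5 mm high flange along either side. Origin at the centre of its underside, z up. The cartridge bay is a level slot in its front (-x) face, 25 mm to -y of the middle. On the front, 54 mm and more to +y of the bay's centre line, small sockets stand out 5 mm.
- bay_mouth (a point): Mouth of the bay: in the plane of the front face, on the bay's centre line, at the height of an inserted cartridge's centre (29 mm above the bench). x points straight into the bay, z up. Bay 63 mm wide, its smooth floor 13 mm below the point, ceiling 15 mm above; over the first 10 mm the mouth flares to 70 mm wide and 4 mm higher, over the first 4 mm its floor edge slopes up 2 mm. A cartridge let go with less than about 65 mm inside tips out.
- held_point (a point): Where a cartridge's centre is while the hidden push-push catch holds it (42 mm inside; 18 mm of it stand out). x into the bay. From there it can be pressed in 8.5 mm more (6 to 12 N, with friction) to a firm stop; the catch changes over after about 7 mm. Let go beyond that: a held cartridge is released and springs out, a newly inserted one slides back 8.5 mm and is held. A held one cannot be pulled out.
- sprung_point (a point): Where a cartridge's centre is once the spring has pushed it out (14 mm inside; 46 mm of it stand out; it moves there smoothly in about 0.5 s and stays, uncaught, free to be drawn out). x into the bay. A cartridge going in meets the spring here: about 3 N, rising to 6 N at the stop, plus a few N of friction. One let go before the stop is pushed back out to here.
- end_stop: The pair of rubber end stops at the inner end of the bay, out of sight, which a cartridge's leading end meets when pressed fully in, 8.5 mm beyond where it is held; they guard the connector. Over 35 N of cartridge against them is ramming. Origin: on their faces, on the bay's centre line, 110.5 mm inside the front face; x into the bay.
- full_centre (a point): Centre of the full cartridge, at the start held in the bay: a flat aluminium box 120 long (x) x 60 wide (y) x 26 mm high (z), 0.2 to 0.35 kg; black cap with cross ribs on top over the outer (-x) 24 mm, connector at the leading (+x) end, guide track in the underside. Point half-way along, across and up. The flat outer end face, 60 mm from it, is the place to press.
- blank_centre (a point): Centre of the blank cartridge, same shape and look as the full one, lying right side up in the other tray, ribbed end roughly towards the robot. Point half-way along, across and up (60 / 30 / 13 mm from the faces); +x is its leading (connector) end, -x the ribbed end, z up.
- empty_tray: The empty grey plastic tray, fixed on the bench: outside 200 (x) x 160 (y) x 16 mm high, walls and floor 3 mm thick. Origin at the centre of its underside, on the bench; z up. It may be on either side of the logger. The full cartridge goes in here.
- blank_tray: The other tray, equal to the empty one and fixed, in which the blank cartridge lies. Origin at the centre of its underside, z up.
- sleeve: Bystander: a plain aluminium hose sleeve, 78 mm across, 62 mm high, standing loose on the bench. Origin at the centre of its underside.
- flange: Bystander: a dark steel pipe flange, an upright collar 80 mm across and 42 mm high on a 110 x 50 x 6 mm foot, loose on the bench. Origin at the centre of its underside.
Mind the look-alikes: they are no part of the job. What is shaped like the part that bears full_centre but pink or purple is not meant. Leave any yellow look-alike of the logger alone.

How it is judged:
On the way, in this order (a step that is already met when the one before it is completed fails the run):
1. the full cartridge is pressed in past where the catch holds it (x of full_centre in the frame of bay_mouth above 0.045 m).
2. the full cartridge has popped out (at least 20 mm) (x of full_centre in the frame of bay_mouth below 0.022 m), for 0.2 s.
3. the full cartridge lies flat and right side up in the empty tray (x of full_centre in the frame of empty_tray between -0.08 and 0.08 m and y of full_centre in the frame of empty_tray between -0.06 and 0.06 m and z of full_centre in the frame of empty_tray below 0.021 m and angle between full_centre's own z axis and vertical below 0.06 rad), for 0.2 s.
4. the blank cartridge is pressed in past where the catch holds it (x of blank_centre in the frame of bay_mouth above 0.045 m).
At the end, for the whole second after the job is handed in: The blank cartridge is held at rest in the bay (centre 39 to 44.5 mm inside the front face, within 4 mm sideways and in height, in line within 0.05 rad, right side up) and the full one lies at rest in the empty tray, flat on its floor (centre under 21 mm up), tilt under 0.06 rad (all of step 3 and x of blank_centre in the frame of bay_mouth between 0.039 and 0.0445 m and y of blank_centre in the frame of bay_mouth between -0.004 and 0.004 m and z of blank_centre in the frame of bay_mouth between -0.004 and 0.004 m and angle between the x axis of blank_centre and the x axis of bay_mouth, either way round below 0.05 rad and angle between blank_centre's own z axis and vertical below 0.06 rad and linear speed of each of blank, full below 0.02 m/s); the robot touches nothing.
It fails at once if a cartridge is rammed against the end stop (over 35 N between them) (contact force between any of full, blank and end_stop above 35 N).
It fails at once if the full cartridge is dropped or thrown into the tray (faster than 0.5 m/s close above its floor) instead of laid down (x of full_centre in the frame of empty_tray between -0.1 and 0.1 m and y of full_centre in the frame of empty_tray between -0.08 and 0.08 m and z of full_centre in the frame of empty_tray below 0.035 m and linear speed of full above 0.5 m/s).
It fails at once if one of the intake parts is shifted by more than 20 mm (distance of any of sleeve, flange from where it was at the start of the episode above 0.02 m).
It also fails if it takes over 70 s, if anything falls off the work surface, if the arm or the gripper's body presses on something with over 40 N, if the wrist force passes 120 N, or if a joint passes its speed limit or range.

## Working session

There is one attempt and no reset: what is moved stays moved. The work goes in short steps, Python scripts to look and compute and a shell command to move; the robot and the scene stay as the last step left them, time stands still between calls to the robot, and variables do not carry over. Pictures are saved under pics/ and viewed, and the job is handed in when it is done.

```bash
ls; mkdir -p pics
python3 - <<'E'
from station import arm
import cv2
for n in ["scene","side","wrist"]:
    p=arm.snapshot(n); cv2.imwrite(f"pics/{n}0.png",p["frame"]); print(n,p["intrinsics"].tolist(),p["k1"],p["R"].round(3).tolist(),p["t"].round(3).tolist())
s=arm.read_state(); print(s)
E
```

```text
pics
scene [[399.87635466949433, 0.0, 251.731103601639], [0.0, 399.87635466949433, 192.37899632712455], [0.0, 0.0, 1.0]] -0.040826238850486224 [[0.144, 0.99, 0.001], [0.849, -0.123, -0.513], [-0.508, 0.075, -0.858]] [-0.063, -0.43, 1.528]
side [[416.6950656117929, 0.0, 252.65704576139254], [0.0, 416.6950656117929, 196.2456908702545], [0.0, 0.0, 1.0]] 0.012304633679567165 [[-0.711, -0.703, 0.004], [-0.39, 0.39, -0.834], [0.585, -0.595, -0.551]] [0.365, 0.242, 0.864]
wrist [[298.1391603001574, 0.0, 251.52147238616374], [0.0, 298.1391603001574, 188.51968147833043], [0.0, 0.0, 1.0]] -0.07084975831750528 [[0.37, -0.929, -0.001], [-0.886, -0.353, 0.3], [-0.279, -0.11, -0.954]] [-0.524, -0.04, 0.379]
{'t': 0.15, 'qpos': array([-1.19200512e+00,  1.26209478e-01, -4.03533868e-02,  1.40540608e+00,
       -1.15524635e-05,  1.57075910e+00]), 'dq': array([-0.00084234, -0.00288861,  0.00235527,  0.00164927,  0.00141077,
       -0.00060346]), 'joint_efforts': array([-1.99438437e-03, -4.36274779e+01,  3.53149295e+01,  1.35949187e-02,
       -1.25112169e-04,  3.04931427e-05]), 'tool_pos': array([ 0.19402455, -0.4874937 ,  0.23073449]), 'tcp_rot': array([[ 9.29098550e-01,  3.69831970e-01, -4.44366003e-04],
       [ 3.69832237e-01, -9.29097917e-01,  1.08522452e-03],
       [-1.15088040e-05, -1.17262140e-03, -9.99999312e-01]]), 'force': array([0.03330528, 0.4531812 , 0.15231268]), 'wrist_torque': array([0.02444966, 0.01850487, 0.06898491]), 'grip_width': 0.0852636793367408}
```

View pics/scene0.png

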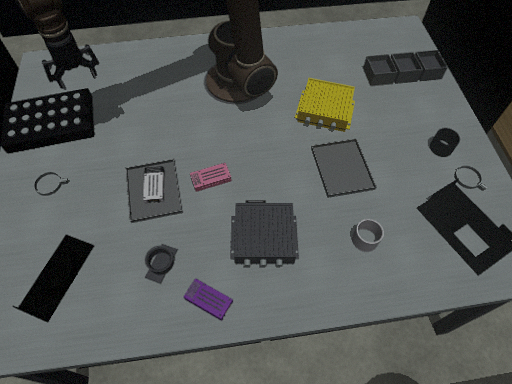

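View pics/side0.png

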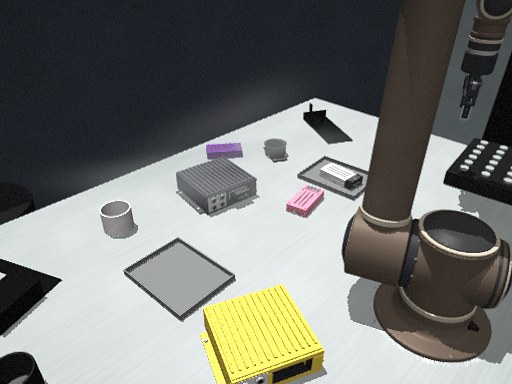

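View pics/wrist0.png

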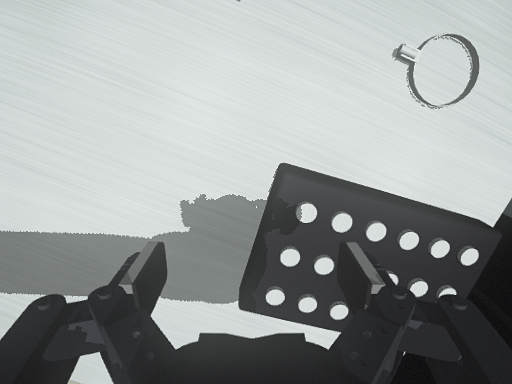

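```bash
cat > h.py <<'E'
import numpy as np, cv2
from station import arm
def D(p): return np.array([p["k1"],0,0,0,0.])
def ray(p,uv):
    n=cv2.undistortPointsIter(np.array([[uv]],float),p["intrinsics"],D(p),None,None,(3,100,1e-10))[0,0]
    R=p["R"];c=-R.T@p["t"];return c,R.T@np.array([n[0],n[1],1])
def at_z(p,uv,z):
    c,d=ray(p,uv);return c+d*(z-c[2])/d[2]
def proj(p,X):
    return cv2.projectPoints(np.atleast_2d(np.array(X,float)),cv2.Rodrigues(p["R"])[0],p["t"],p["intrinsics"],D(p))[0][:,0]
def world(p,x): return p["R"].T@(np.array(x)-p["t"])
def crop(p,name,u0,v0,u1,v1,k): cv2.imwrite("pics/"+name,cv2.resize(p["frame"][v0:v1,u0:u1],None,fx=k,fy=k,interpolation=cv2.INTER_CUBIC))
E
python3 - <<'E'
from h import *
for n in ["scene","side"]:
    p=arm.snapshot(n)
    for l in ["logger","full_centre","blank_centre","empty_tray","blank_tray","sleeve","flange"]:
        print(n,l,[(round(d["confidence"],2),world(p,d["position"]).round(3).tolist(),proj(p,world(p,d["position"]))[0].round().tolist()) for d in arm.recognise(l,p)[:4]])
    if n=="scene": crop(p,"s1.png",110,140,310,290,4)
    else: crop(p,"s2.png",160,130,380,230,3.5)
E
```

```text
scene logger [(0.8, [0.215, 0.297, 0.054], [327.0, 103.0]), (0.69, [0.678, -0.004, 0.061], [263.0, 233.0])]
scene full_centre [(0.62, [0.442, -0.136, 0.024], [209.0, 177.0]), (0.57, [0.835, -0.18, 0.026], [206.0, 300.0])]
scene blank_centre [(0.9, [0.448, -0.314, 0.028], [153.0, 184.0])]
scene empty_tray [(0.85, [0.456, 0.301, 0.003], [343.0, 168.0])]
scene blank_tray [(0.59, [0.467, -0.33, 0.003], [150.0, 194.0]), (0.59, [0.68, -0.004, 0.057], [263.0, 235.0])]
scene sleeve [(0.6, [0.717, 0.305, 0.038], [369.0, 235.0])]
scene flange [(0.7, [0.7, -0.305, 0.003], [160.0, 262.0])]
side logger [(0.97, [0.175, 0.32, 0.054], [262.0, 338.0]), (0.81, [0.64, 0.035, 0.058], [212.0, 181.0])]
side full_centre [(0.98, [0.424, -0.121, 0.023], [306.0, 200.0]), (0.67, [0.56, -0.005, 0.033], [242.0, 194.0])]
side blank_centre [(0.69, [0.431, -0.294, 0.031], [340.0, 174.0])]
side empty_tray [(0.59, [0.449, 0.305, 0.003], [178.0, 277.0])]
side blank_tray [(0.68, [0.469, -0.278, 0.003], [325.0, 180.0])]
side sleeve [(0.61, [0.694, 0.307, 0.032], [118.0, 221.0])]
side flange [(0.82, [0.69, -0.291, 0.023], [276.0, 150.0])]
```

View pics/s1.png

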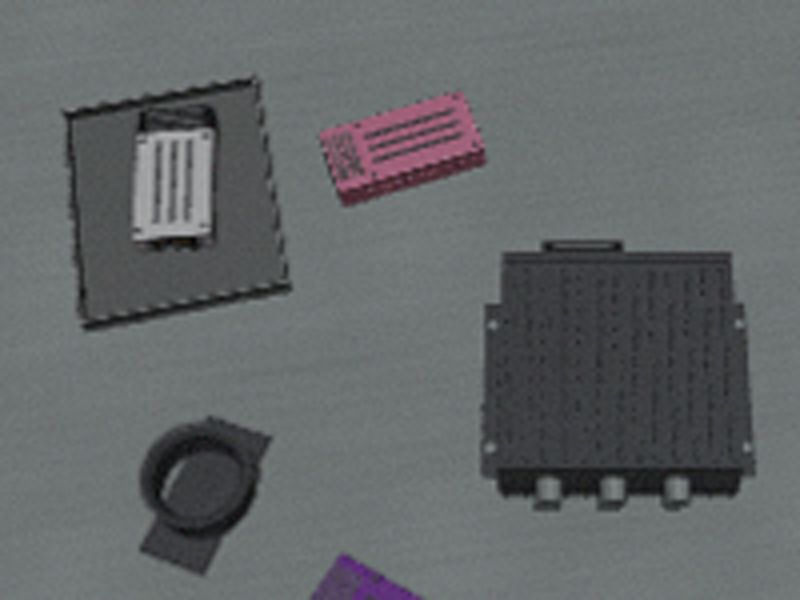

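View pics/s2.png

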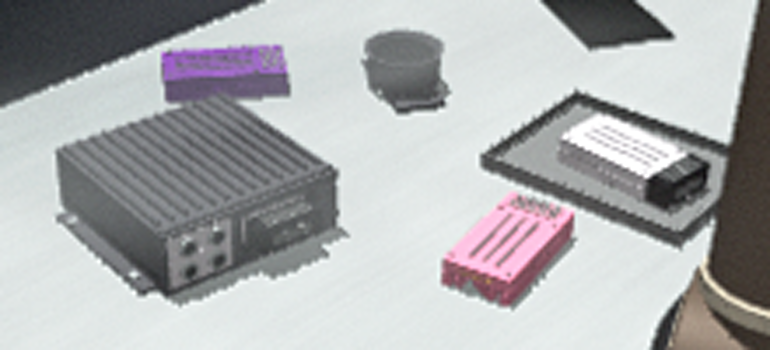

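Run:
```python
from h import *
p=arm.snapshot("scene")
def c(u,v,z): return at_z(p,(110+(u+.5)/4-.5,140+(v+.5)/4-.5),z)
def show(n,pts,z):
    q=[c(u,v,z) for u,v in pts]; print(n,[x[:2].round(4).tolist() for x in q]); return q
def ang(a,b): return np.degrees(np.arctan2(b[1]-a[1],b[0]-a[0])).round(2)
q=show("logger top FL,FR,BL,BR",[(503,255),(730,255),(500,468),(743,468)],.062); print(ang(q[0],q[2]),ang(q[1],q[3]),ang(q[0],q[1])-90)
q=show("stub top",[(543,242),(622,242)],.042); print(ang(q[0],q[1])-90)
q=show("blank top(white) and cap",[(137,130),(214,130),(212,241),(135,241),(140,107),(214,107)],.029);print(ang(q[0],q[3]),ang(q[1],q[2]))
q=show("blank tray",[(68,113),(257,82),(290,289),(85,325)],.016);print(np.mean(q,0),ang(q[0],q[1])-90,ang(q[0],q[3]),ang(q[1],q[2]))
crop(p,"s3.png",300,130,400,205,8)
```

```text
logger top FL,FR,BL,BR [[0.5715, -0.0681], [0.5954, 0.0977], [0.7372, -0.0907], [0.7611, 0.074]]
-7.78 -8.14 -8.219999999999999
stub top [[0.5534, -0.0361], [0.5619, 0.023]]
-8.219999999999999
blank top(white) and cap [[0.3974, -0.3428], [0.4063, -0.2816], [0.5089, -0.2862], [0.5004, -0.3449], [0.3752, -0.3403], [0.3838, -0.2809]]
-1.19 -2.6
blank tray [[0.3631, -0.4017], [0.3544, -0.2471], [0.5519, -0.2307], [0.5607, -0.3859]]
[ 0.45756549 -0.31635953  0.016     ] 3.219999999999999 4.57 4.73
```

View pics/s3.png

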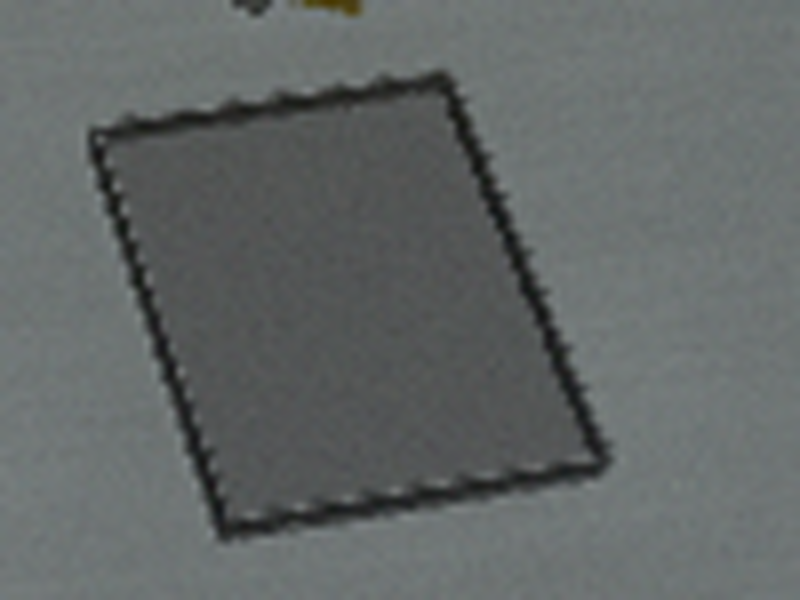

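```bash
python3 -m jog '[{"travel":[18,32,-2],"roll":-2},{"travel":[18,32,-2],"roll":-2},{"travel":[18,32,-2],"roll":-2},{"travel":[18,32,-2],"roll":-2},{"travel":[18,32,-2],"roll":-2},{"travel":[18,32,-2],"roll":-2},{"travel":[18,32,-2],"roll":-2},{"travel":[18,32,-2],"roll":-2},{"travel":[18,32,-2],"roll":-2},{"travel":[18,32,-2],"roll":-2},{"travel":[18,32,-2],"roll":-2},{"travel":[18,32,-2],"roll":-2},{"travel":[18,32,-2],"roll":-2},{"travel":[18,32,-2],"roll":-2},{"travel":[14,38,-2],"roll":-2},{"travel":[0,0,0],"roll":0},{"travel":[0,0,0],"roll":0}]' 0 40
python3 - <<'E'
from h import *
p=arm.snapshot("scene")
q=[at_z(p,(300+(u+.5)/8-.5,130+(v+.5)/8-.5),.016) for u,v in [(95,133),(445,78),(605,465),(222,535)]]
print(np.mean(q,0),[np.round(x[:2],3) for x in q])
w=arm.snapshot("wrist"); cv2.imwrite("pics/w1.png",cv2.resize(w["frame"],None,fx=1.5,fy=1.5)); s=arm.read_state(); print(s["tcp_rot"].round(3).tolist(),s["t"])
for l in ["full_centre","logger"]:
    print(l,[(round(d["confidence"],2),world(w,d["position"]).round(3).tolist()) for d in arm.recognise(l,w)[:4]])
E
```

```text
t: 2.42
tool_pos: [0.4564, -0.0376, 0.201]
tcp_rot: [[0.995, -0.099, 0.001], [-0.099, -0.995, 0.027], [-0.002, -0.027, -1.0]]
force: [-0.3, -0.4, -0.5]
grip_width: 0.0
[0.45815146 0.29582804 0.016     ] [array([0.363, 0.214]), array([0.355, 0.369]), array([0.553, 0.379]), array([0.562, 0.22 ])]
[[0.995, -0.101, 0.002], [-0.101, -0.995, 0.027], [-0.001, -0.027, -1.0]] 2.5167
full_centre [(0.78, [0.568, -0.008, 0.043]), (0.67, [0.435, -0.129, 0.024]), (0.45, [0.6, 0.011, 0.058])]
logger [(0.89, [0.595, 0.006, 0.057]), (0.83, [0.267, 0.296, 0.043])]
```

View pics/w1.png

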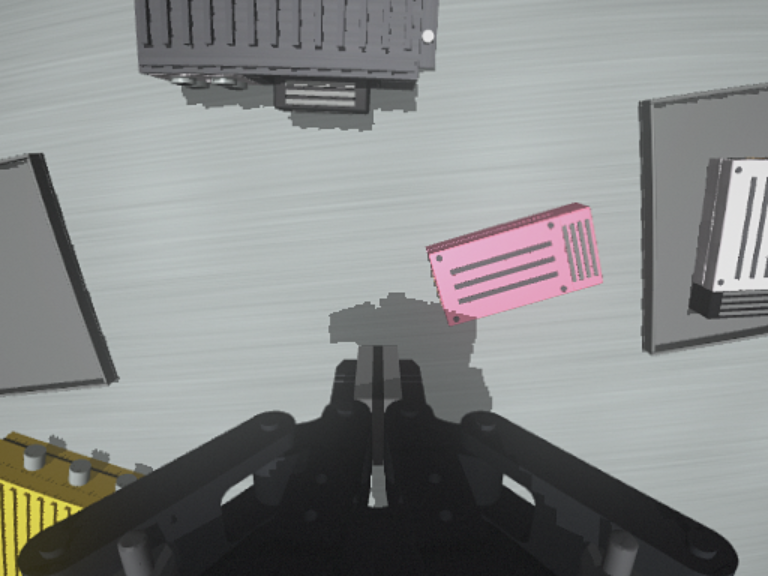

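Run:
```python
from h import *
w=arm.snapshot("wrist"); crop(w,"w2.png",80,0,300,120,3.6)
s=arm.read_state(); print(s["tool_pos"],s["tcp_rot"].round(3).tolist(),s["t"])
```

```text
[ 0.45602327 -0.03841406  0.20157517] [[0.995, -0.101, 0.003], [-0.101, -0.995, 0.028], [-0.0, -0.028, -1.0]] 2.6667
```

View pics/w2.png

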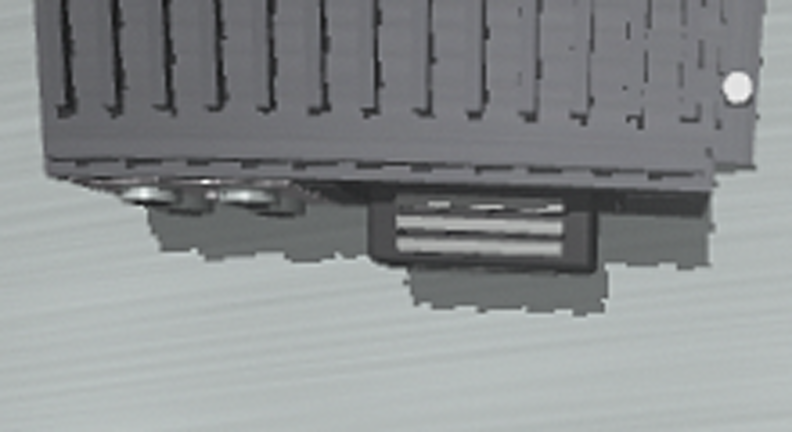

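Run:
```python
from h import *
w=arm.snapshot("wrist")
def c(u,v,z): return at_z(w,(80+(u+.5)/3.6-.5,(v+.5)/3.6-.5),z)
a,b=c(380,265,.041),c(597,272,.041); print("stub",a,b,(a+b)/2,np.linalg.norm(a-b),np.degrees(np.arctan2(*(a-b)[:2])))
a,b=c(45,177,.062),c(713,191,.062); print("front",a,b,(a+b)/2,np.linalg.norm(a-b),np.degrees(np.arctan2(*(a-b)[:2])))
s=arm.read_state(); print(s["tool_pos"],s["t"])
```

```text
stub [0.55948612 0.02046009 0.041     ] [ 0.5513446  -0.03739941  0.041     ] [ 0.55541536 -0.00846966  0.041     ] 0.05842949263736997 8.009611740166763
front [0.58918652 0.09763959 0.062     ] [ 0.56589715 -0.06838051  0.062     ] [0.57754183 0.01462954 0.062     ] 0.167645656576368 7.985368078734818
[ 0.45611168 -0.03830516  0.20159379] 2.7167
```

```bash
python3 -m jog '[{"travel":[13,9,-25],"roll":-1.1},{"travel":[13,9,-25],"roll":-1.1},{"travel":[13,9,-25],"roll":0},{"travel":[15,10,-25],"roll":0},{"travel":[0,0,0],"roll":0},{"travel":[0,0,0],"roll":0}]' 0 40
python3 - <<'E'
from h import *
s=arm.read_state(); print(s["qpos"],s["tcp_rot"].round(4).tolist(),s["t"])
E
```

```text
t: 3.22
tool_pos: [0.506, -0.0326, 0.1003]
tcp_rot: [[0.996, -0.094, 0.001], [-0.094, -0.994, 0.053], [-0.004, -0.053, -0.999]]
force: [0.3, -0.5, 0.4]
grip_width: -0.0
[-0.09512958  0.12864132 -0.32661726  1.11947384  0.05270285  3.14061986] [[0.9956, -0.0941, 0.0011], [-0.094, -0.9942, 0.0528], [-0.0039, -0.0527, -0.9986]] 3.2167
```

```bash
python3 -m jog '[{"travel":[0,0,0],"roll":7},{"travel":[0,0,0],"roll":7},{"travel":[0,0,0],"roll":7},{"travel":[0,0,0],"roll":7},{"travel":[0,0,0],"roll":7},{"travel":[0,0,0],"roll":7},{"travel":[0,0,0],"roll":7},{"travel":[0,0,0],"roll":7},{"travel":[0,0,0],"roll":7},{"travel":[0,0,0],"roll":7},{"travel":[0,0,0],"roll":7},{"travel":[0,0,0],"roll":7},{"travel":[0,0,0],"roll":7},{"travel":[0,0,0],"roll":7},{"travel":[0,0,0],"roll":7},{"travel":[0,0,0],"roll":7},{"travel":[0,0,0],"roll":7},{"travel":[0,0,0],"roll":7},{"travel":[0,0,0],"roll":7},{"travel":[0,0,0],"roll":7}]' 0 40; python3 -m jog '[{"travel":[0,0,0],"roll":7},{"travel":[0,0,0],"roll":7},{"travel":[0,0,0],"roll":7},{"travel":[0,0,0],"roll":7},{"travel":[0,0,0],"roll":7},{"travel":[0,0,0],"roll":3},{"travel":[0,0,0],"roll":0},{"travel":[0,0,0],"roll":0}]' 0 40
python3 - <<'E'
from h import *
s=arm.read_state(); print(s["qpos"],s["tcp_rot"].round(4).tolist(),s["t"])
E
```

```text
t: 4.88
tool_pos: [0.5074, -0.0327, 0.1037]
tcp_rot: [[-0.706, 0.707, -0.034], [0.708, 0.705, -0.038], [-0.003, -0.051, -0.999]]
force: [-0.1, 0.2, 0.6]
grip_width: -0.0002
t: 5.55
tool_pos: [0.5073, -0.0326, 0.1031]
tcp_rot: [[-0.991, 0.13, -0.004], [0.13, 0.99, -0.053], [-0.003, -0.053, -0.999]]
force: [0.2, -0.4, 0.3]
grip_width: 0.0001
[-0.03348163  0.12819655 -0.32080271  1.12402408 -0.05289384  0.09726936] [[-0.9915, 0.1302, -0.004], [0.1302, 0.9901, -0.0528], [-0.0029, -0.0528, -0.9986]] 5.55
```

```bash
python3 -m jog '[{"travel":[-1,0,2],"roll":7},{"travel":[-1,0,2],"roll":7},{"travel":[-1,0,2],"roll":7},{"travel":[-1,0,2],"roll":7},{"travel":[-1,0,2],"roll":7},{"travel":[-1,0,2],"roll":7},{"travel":[-1,0,2],"roll":7},{"travel":[-1,0,2],"roll":7},{"travel":[-1,0,2],"roll":7},{"travel":[-1,0,2],"roll":7},{"travel":[0,0,0],"roll":7},{"travel":[0,0,0],"roll":7},{"travel":[0,0,0],"roll":7},{"travel":[0,0,0],"roll":7},{"travel":[0,0,0],"roll":7},{"travel":[0,0,0],"roll":7},{"travel":[0,0,0],"roll":7},{"travel":[0,0,0],"roll":7},{"travel":[0,0,0],"roll":7},{"travel":[0,0,0],"roll":7}]'; python3 -m jog '[{"travel":[0,0,0],"roll":7},{"travel":[0,0,0],"roll":7},{"travel":[0,0,0],"roll":7},{"travel":[0,0,0],"roll":7},{"travel":[0,0,0],"roll":7},{"travel":[0,0,0],"roll":7},{"travel":[0,0,0],"roll":0}]' 0 40
python3 - <<'E'
from h import *
s=arm.read_state(); print(s["qpos"],s["tcp_rot"].round(4).tolist(),s["t"])
E
```

```text
t: 7.22
tool_pos: [0.4972, -0.0325, 0.1223]
tcp_rot: [[0.68, -0.732, 0.039], [-0.733, -0.679, 0.036], [0.0, -0.053, -0.999]]
force: [0.7, -0.1, 1.0]
grip_width: 0.0001
t: 7.8
tool_pos: [0.4975, -0.0314, 0.1221]
tcp_rot: [[0.995, -0.099, 0.005], [-0.099, -0.994, 0.052], [-0.0, -0.052, -0.999]]
force: [-0.1, -0.9, 1.3]
grip_width: 0.0001
[-0.09402452  0.0990368  -0.31113684  1.16065477  0.05213388 -3.13679504] [[0.9951, -0.0985, 0.0049], [-0.0987, -0.9938, 0.0519], [-0.0003, -0.0521, -0.9986]] 7.8
```

Now overshoot gently at this limit (more +roll, and -y mirrored).

```bash
python3 -m jog '[{"travel":[0,0,0],"roll":5},{"travel":[0,0,0],"roll":0},{"travel":[0,0,0],"roll":0}]'
python3 - <<'E'
from h import *
s=arm.read_state(); print(s["qpos"],s["tcp_rot"].round(4).tolist(),s["t"])
E
```

```text
t: 8.05
tool_pos: [0.4982, -0.0083, 0.1218]
tcp_rot: [[0.999, -0.039, 0.001], [-0.039, -0.999, 0.034], [-0.0, -0.034, -0.999]]
force: [0.4, -0.3, -0.3]
grip_width: 0.0002
[-0.03707368  0.09902712 -0.31124513  1.16066989  0.03449923 -3.14000722] [[0.9993, -0.0386, 0.0011], [-0.0386, -0.9987, 0.0345], [-0.0002, -0.0345, -0.9994]] 8.05
```

```bash
python3 -m jog '[{"travel":[0,0,0],"roll":5},{"travel":[0,0,0],"roll":4},{"travel":[0,0,0],"roll":0},{"travel":[0,0,0],"roll":0}]'
python3 - <<'E'
from h import *
s=arm.read_state(); print(s["qpos"],s["tcp_rot"].round(4).tolist(),s["t"])
E
```

```text
t: 8.38
tool_pos: [0.4966, 0.0319, 0.1216]
tcp_rot: [[0.998, 0.061, -0.001], [0.061, -0.998, 0.003], [-0.001, -0.003, -1.0]]
force: [0.2, -0.3, -0.0]
grip_width: -0.0002
[ 6.25415669e-02  9.87002629e-02 -3.11753241e-01  1.16125943e+00
  2.71546923e-03 -3.14032757e+00] [[0.9981, 0.0612, -0.0011], [0.0612, -0.9981, 0.0027], [-0.0009, -0.0027, -1.0]] 8.3833
```

```bash
python3 -m jog '[{"travel":[2,-8,0],"roll":-4},{"travel":[2,-8,0],"roll":-4},{"travel":[2,-8,-12],"roll":-3.5},{"travel":[2,-8,-15],"roll":0},{"travel":[0,0,-20],"roll":0},{"travel":[0,0,-20],"roll":0},{"travel":[0,0,-20],"roll":0},{"travel":[0,0,-15],"roll":0},{"travel":[0,0,0],"roll":0},{"travel":[0,0,0],"roll":0}]'
python3 - <<'E'
from h import *
s=arm.read_state(); print(s["qpos"],s["tcp_rot"].round(4).tolist(),s["t"])
w=arm.snapshot("wrist"); cv2.imwrite("pics/w3.png",w["frame"])
E
```

```text
t: 9.22
tool_pos: [0.504, -0.0012, 0.019]
tcp_rot: [[0.99, -0.141, -0.003], [-0.141, -0.99, 0.003], [-0.003, -0.003, -1.0]]
force: [0.4, 0.1, 0.6]
grip_width: 0.0
[-4.10445803e-03  1.78907694e-01 -4.56455853e-01  9.38009991e-01
  2.94382118e-03 -3.00416556e+00] [[0.99, -0.1411, -0.0026], [-0.1411, -0.99, 0.003], [-0.003, -0.0026, -1.0]] 9.2167
```

View pics/w3.png

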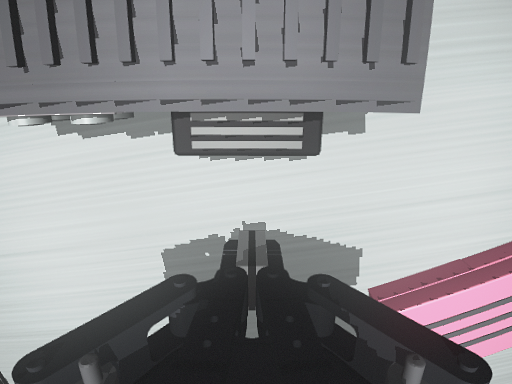

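Run:
```python
from h import *
w=arm.snapshot("wrist"); s=arm.read_state(); T=s["tcp_rot"];o=s["tool_pos"]
for uv,z in [((175,155),.041),((321,155),.041),((0,110),.062),((420,112),.062)]:
    X=at_z(w,uv,z); print(X.round(4),"tool:",(T.T@(X-o)).round(4))
```

```text
[0.5612 0.0232 0.041 ] tool: [ 0.0519 -0.0317 -0.0204]
[ 0.5527 -0.0366  0.041 ] tool: [ 0.0519  0.0287 -0.0206]
[0.5893 0.075  0.062 ] tool: [ 0.0724 -0.087  -0.0413]
[ 0.5676 -0.0666  0.062 ] tool: [ 0.0708  0.0563 -0.0417]
```

```bash
python3 -m jog '[{"travel":[9.9,-0.4,0],"roll":0},{"travel":[9.9,-1.4,0],"roll":0},{"travel":[9.9,-1.4,0],"roll":0},{"travel":[5,-0.7,0],"roll":0},{"travel":[2,-0.3,0],"roll":0},{"travel":[0,0,0],"roll":0}]'; python3 -m jog '[{"travel":[2,-0.3,0],"roll":0},{"travel":[1,-0.1,0],"roll":0},{"travel":[1,-0.1,0],"roll":0},{"travel":[1,-0.2,0],"roll":0},{"travel":[0,0,0],"roll":0}]'
```

```text
t: 9.82
tool_pos: [0.5421, -0.0045, 0.0192]
tcp_rot: [[0.99, -0.139, -0.001], [-0.139, -0.99, 0.003], [-0.001, -0.003, -1.0]]
force: [-0.3, 0.2, -0.1]
grip_width: -0.0001
t: 10.23
tool_pos: [0.5463, -0.0052, 0.0193]
tcp_rot: [[0.99, -0.139, -0.001], [-0.139, -0.99, 0.003], [-0.001, -0.003, -1.0]]
force: [-0.8, 0.5, -0.3]
grip_width: -0.0002
```

```bash
python3 -m jog '[{"travel":[1,-0.1,0],"roll":0},{"travel":[1,-0.2,0],"roll":0},{"travel":[1,-0.1,0],"roll":0},{"travel":[0,0,0],"roll":0}]'; python3 -m jog '[{"travel":[1,-0.1,0],"roll":0},{"travel":[1,-0.2,0],"roll":0},{"travel":[1,-0.1,0],"roll":0},{"travel":[0,0,0],"roll":0}]'
```

```text
t: 10.57
tool_pos: [0.5473, -0.0054, 0.019]
tcp_rot: [[0.99, -0.139, -0.005], [-0.139, -0.99, 0.004], [-0.005, -0.003, -1.0]]
force: [-7.3, 1.4, 4.8]
grip_width: -0.0001
t: 10.9
tool_pos: [0.5501, -0.0057, 0.019]
tcp_rot: [[0.99, -0.139, -0.005], [-0.139, -0.99, 0.004], [-0.005, -0.003, -1.0]]
force: [-6.9, 0.3, 5.8]
grip_width: 0.0003
```

```bash
python3 -m jog '[{"travel":[1,-0.1,0],"roll":0},{"travel":[1,-0.2,0],"roll":0},{"travel":[1,-0.1,0],"roll":0},{"travel":[0,0,0],"roll":0}]'; python3 -m jog '[{"travel":[1,-0.1,0],"roll":0},{"travel":[0.5,-0.1,0],"roll":0},{"travel":[0,0,0],"roll":0}]'
```

```text
t: 11.23
tool_pos: [0.5527, -0.0061, 0.019]
tcp_rot: [[0.99, -0.139, -0.006], [-0.139, -0.99, 0.004], [-0.006, -0.003, -1.0]]
force: [-8.9, 1.4, 6.4]
grip_width: 0.0002
t: 11.48
tool_pos: [0.5541, -0.0063, 0.019]
tcp_rot: [[0.99, -0.139, -0.006], [-0.139, -0.99, 0.004], [-0.006, -0.003, -1.0]]
force: [-9.5, 2.1, 6.4]
grip_width: -0.0002
```

```bash
python3 -m jog '[{"travel":[0.5,-0.1,0],"roll":0},{"travel":[0.5,0,0],"roll":0},{"travel":[0,0,0],"roll":0}]';  python3 -m jog '[{"travel":[0.5,-0.1,0],"roll":0},{"travel":[0,0,0],"roll":0}]'
```

```text
t: 11.73
tool_pos: [0.555, -0.0064, 0.019]
tcp_rot: [[0.99, -0.139, -0.006], [-0.139, -0.99, 0.004], [-0.006, -0.003, -1.0]]
force: [-9.8, 1.5, 6.3]
grip_width: -0.0002
t: 11.9
tool_pos: [0.5551, -0.0064, 0.0189]
tcp_rot: [[0.99, -0.139, -0.007], [-0.139, -0.99, 0.004], [-0.007, -0.003, -1.0]]
force: [-10.6, 0.8, 8.3]
grip_width: -0.0001
```

```bash
python3 -m jog '[{"travel":[0.5,-0.1,0],"roll":0},{"travel":[0.5,0,0],"roll":0},{"travel":[0,0,0],"roll":0}]'
```

```text
t: 12.15
tool_pos: [0.5551, -0.0064, 0.0188]
tcp_rot: [[0.99, -0.139, -0.008], [-0.139, -0.99, 0.004], [-0.009, -0.003, -1.0]]
force: [-13.9, 1.8, 8.6]
grip_width: -0.0
```

```bash
python3 -m jog '[{"travel":[-6,0.8,0],"roll":0},{"travel":[-10,1.4,0],"roll":0},{"travel":[-10,1.4,0],"roll":0},{"travel":[-14,2,0],"roll":0},{"travel":[-14,2,0],"roll":0},{"travel":[-14,2,0],"roll":0},{"travel":[0,0,0],"roll":0},{"travel":[0,0,0],"roll":0},{"travel":[0,0,0],"roll":0},{"travel":[0,0,0],"roll":0}]'
python3 - <<'E'
from h import *
w=arm.snapshot("wrist"); cv2.imwrite("pics/w4.png",w["frame"])
E
```

```text
t: 12.98
tool_pos: [0.4924, 0.0027, 0.0196]
tcp_rot: [[0.99, -0.139, 0.001], [-0.139, -0.99, 0.003], [0.0, -0.003, -1.0]]
force: [1.1, -0.3, -0.7]
grip_width: 0.0001
```

View pics/w4.png

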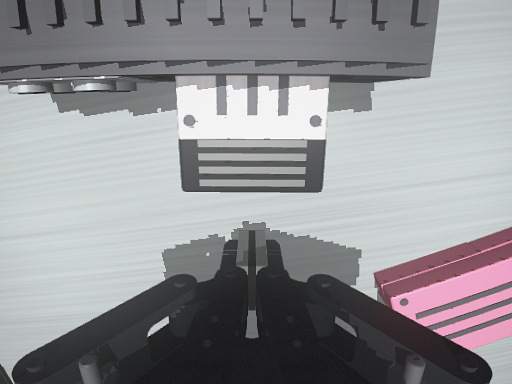

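```bash
python3 -m jog '[{"travel":[0,0,20],"roll":0},{"travel":[0,0,20],"roll":0},{"travel":[0,0,20],"roll":0},{"travel":[16,-2.3,0],"roll":0},{"travel":[16,-2.3,0],"roll":0},{"travel":[16,-2.3,0],"roll":0},{"travel":[15.6,-2,0],"roll":0},{"travel":[0,0,0],"roll":0},{"travel":[0,0,0],"roll":0}]' 72 60
python3 - <<'E'
from h import *
w=arm.snapshot("wrist"); cv2.imwrite("pics/w5.png",w["frame"])
E
```

```text
t: 13.78
tool_pos: [0.5555, -0.0063, 0.0788]
tcp_rot: [[0.99, -0.139, -0.002], [-0.139, -0.99, 0.003], [-0.002, -0.003, -1.0]]
force: [-0.0, -0.3, 0.5]
grip_width: 0.072
```

View pics/w5.png

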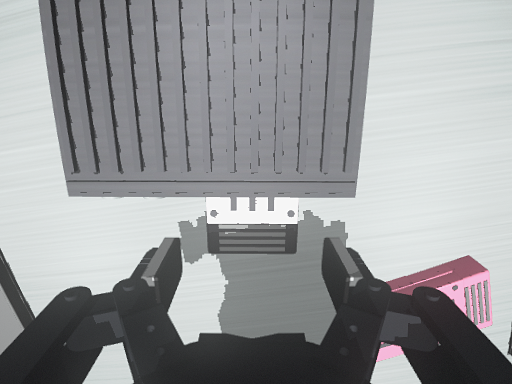

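```bash
python3 -m jog '[{"travel":[0,0,-15],"roll":0},{"travel":[0,0,-15],"roll":0},{"travel":[0,0,-12],"roll":0},{"travel":[0,0,-10],"roll":0},{"travel":[0,0,0],"roll":0}]';  python3 -m jog '[{"travel":[0,0,-8],"roll":0},{"travel":[0,0,-8],"roll":0},{"travel":[0,0,-5],"roll":0},{"travel":[0,0,0],"roll":0}]'
python3 - <<'E'
from h import *
w=arm.snapshot("wrist"); cv2.imwrite("pics/w6.png",w["frame"])
E
```

```text
t: 14.25
tool_pos: [0.5529, -0.006, 0.0252]
tcp_rot: [[0.99, -0.139, -0.005], [-0.139, -0.99, 0.003], [-0.005, -0.002, -1.0]]
force: [-0.3, -0.4, -0.7]
grip_width: 0.0721
t: 14.58
tool_pos: [0.5542, -0.0062, 0.0052]
tcp_rot: [[0.99, -0.139, -0.002], [-0.139, -0.99, 0.003], [-0.003, -0.003, -1.0]]
force: [-0.6, -0.9, -0.1]
grip_width: 0.0722
```

View pics/w6.png

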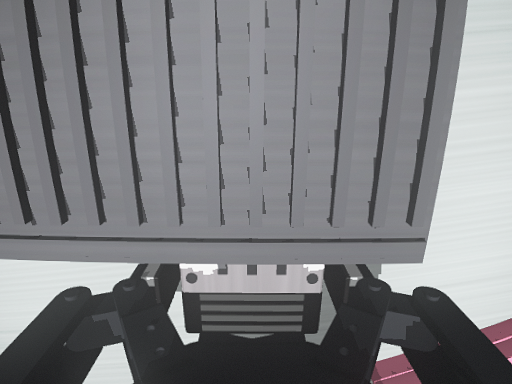

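```bash
python3 -m jog '[{"travel":[0,0,0],"roll":0},{"travel":[0,0,0],"roll":0},{"travel":[0,0,0],"roll":0},{"travel":[0,0,0],"roll":0},{"travel":[0,0,0],"roll":0},{"travel":[0,0,0],"roll":0}]' 50 60;  python3 -m jog '[{"travel":[-5,0.7,0],"roll":0},{"travel":[-5,0.7,0],"roll":0},{"travel":[-5,0.7,0],"roll":0},{"travel":[-5,0.7,0],"roll":0},{"travel":[0,0,0],"roll":0}]'
```

```text
t: 15.13
tool_pos: [0.5552, -0.0062, 0.0067]
tcp_rot: [[0.99, -0.139, -0.0], [-0.139, -0.99, 0.003], [-0.001, -0.003, -1.0]]
force: [-1.3, -0.1, 3.4]
grip_width: 0.059
t: 15.55
tool_pos: [0.5338, -0.0032, 0.0066]
tcp_rot: [[0.99, -0.139, -0.001], [-0.139, -0.99, 0.003], [-0.002, -0.003, -1.0]]
force: [-1.5, 0.6, 6.5]
grip_width: 0.0592
```

```bash
python3 -m jog '[{"travel":[-5,0.7,1],"roll":0},{"travel":[-8,1.1,0],"roll":0},{"travel":[-8,1.1,0],"roll":0},{"travel":[-8,1.1,0],"roll":0},{"travel":[-10,1.4,0],"roll":0},{"travel":[-10,1.4,0],"roll":0},{"travel":[-10,1.4,0],"roll":0},{"travel":[-10,1.4,0],"roll":0},{"travel":[0,0,0],"roll":0}]'
python3 - <<'E'
from h import *
w=arm.snapshot("wrist"); cv2.imwrite("pics/w7.png",w["frame"])
w=arm.snapshot("side"); crop(w,"side7.png",160,120,420,260,3)
E
```

```text
t: 16.3
tool_pos: [0.4628, 0.0065, 0.0068]
tcp_rot: [[0.99, -0.139, -0.004], [-0.139, -0.99, 0.003], [-0.004, -0.003, -1.0]]
force: [-0.7, -1.3, -2.8]
grip_width: 0.0593
```

View pics/w7.png

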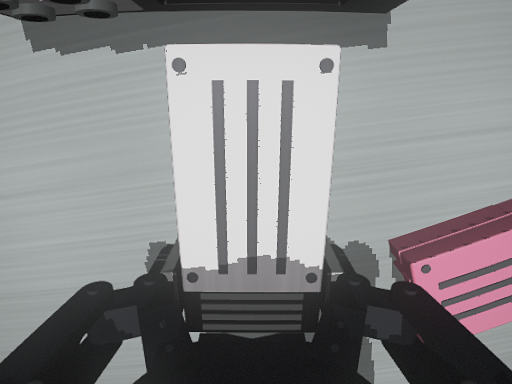

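View pics/side7.png

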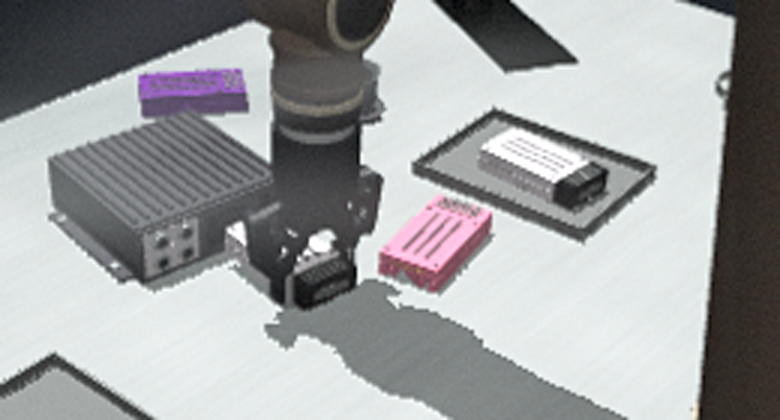

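```bash
python3 -m jog '[{"travel":[0,0,20],"roll":0},{"travel":[0,0,25],"roll":0},{"travel":[0,5,25],"roll":0},{"travel":[-2,15,0],"roll":0},{"travel":[-4,30,0],"roll":0},{"travel":[-5,35,0],"roll":0},{"travel":[-5,35,0],"roll":0},{"travel":[-5,35,0],"roll":0},{"travel":[-5,35,0],"roll":0},{"travel":[-5,35,0],"roll":0},{"travel":[-4,35,0],"roll":0},{"travel":[-3,23,0],"roll":0},{"travel":[-1,11,0],"roll":0},{"travel":[0,0,0],"roll":0},{"travel":[0,0,0],"roll":0}]' - 80
python3 - <<'E'
from h import *
s=arm.read_state(); print(s["qpos"],s["t"])
w=arm.snapshot("wrist"); cv2.imwrite("pics/w8.png",w["frame"])
w=arm.snapshot("side"); cv2.imwrite("pics/side8.png",w["frame"])
E
```

```text
t: 17.65
tool_pos: [0.4271, 0.3002, 0.077]
tcp_rot: [[0.99, -0.138, -0.001], [-0.138, -0.99, 0.002], [-0.001, -0.002, -1.0]]
force: [-0.0, -1.1, -2.4]
grip_width: 0.0586
[ 0.61135893  0.1658527  -0.33522676  1.06934893  0.00243685 -2.39148348] 17.65
```

View pics/w8.png

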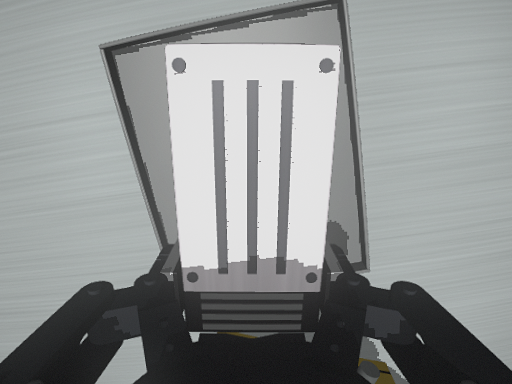

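View pics/side8.png

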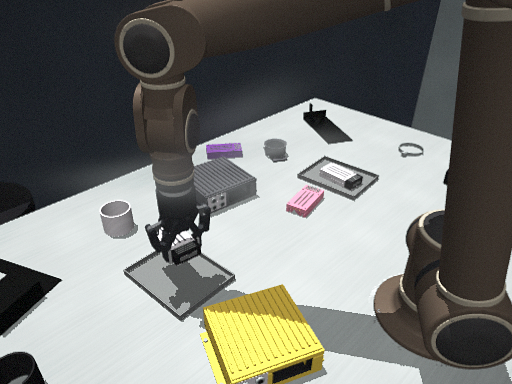

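```bash
python3 -m jog '[{"travel":[-1,0,-12],"roll":0},{"travel":[-1,0,-15],"roll":0},{"travel":[0,0,-15],"roll":0},{"travel":[0,0,-10],"roll":0},{"travel":[0,0,-6],"roll":0},{"travel":[0,0,-6],"roll":0},{"travel":[0,0,-5],"roll":0},{"travel":[0,0,0],"roll":0}]'; python3 -m jog '[{"travel":[0,0,-3],"roll":0},{"travel":[0,0,-3],"roll":0},{"travel":[0,0,-2],"roll":0},{"travel":[0,0,0],"roll":0}]'
```

```text
t: 18.42
tool_pos: [0.4248, 0.2998, 0.0077]
tcp_rot: [[0.99, -0.14, -0.002], [-0.14, -0.99, 0.003], [-0.002, -0.002, -1.0]]
force: [1.0, -0.0, -2.7]
grip_width: 0.0593
t: 18.75
tool_pos: [0.4248, 0.3002, 0.0]
tcp_rot: [[0.99, -0.139, -0.001], [-0.139, -0.99, 0.003], [-0.001, -0.003, -1.0]]
force: [-0.2, 0.3, -2.8]
grip_width: 0.059
```

```bash
python3 -m jog '[{"travel":[0,0,-2],"roll":0},{"travel":[0,0,-1],"roll":0},{"travel":[0,0,0],"roll":0}]'; python3 -m jog '[{"travel":[0,0,-1],"roll":0},{"travel":[0,0,-1],"roll":0},{"travel":[0,0,0],"roll":0}]'
```

```text
t: 19.0
tool_pos: [0.4252, 0.3004, -0.0016]
tcp_rot: [[0.99, -0.139, 0.0], [-0.139, -0.99, 0.004], [-0.0, -0.004, -1.0]]
force: [-2.6, -0.4, 6.1]
grip_width: 0.0591
t: 19.25
tool_pos: [0.4253, 0.3005, -0.0017]
tcp_rot: [[0.99, -0.139, 0.001], [-0.139, -0.99, 0.004], [0.0, -0.004, -1.0]]
force: [-8.1, -4.3, 21.9]
grip_width: 0.0591
```

```bash
python3 -m jog '[{"travel":[0,0,1],"roll":0},{"travel":[0,0,0.5],"roll":0},{"travel":[0,0,0],"roll":0}]'; python3 -m jog '[{"travel":[0,0,0],"roll":0},{"travel":[0,0,0],"roll":0},{"travel":[0,0,0],"roll":0},{"travel":[0,0,0],"roll":0}]' 76 60
python3 - <<'E'
from h import *
w=arm.snapshot("wrist"); cv2.imwrite("pics/w9.png",w["frame"])
w=arm.snapshot("side"); crop(w,"side9.png",110,180,250,320,4)
E
```

```text
t: 19.5
tool_pos: [0.4252, 0.3005, -0.0016]
tcp_rot: [[0.99, -0.139, 0.0], [-0.139, -0.99, 0.004], [-0.0, -0.004, -1.0]]
force: [-3.7, -1.9, 9.3]
grip_width: 0.0588
t: 19.83
tool_pos: [0.4251, 0.3004, -0.0031]
tcp_rot: [[0.99, -0.139, -0.001], [-0.139, -0.99, 0.003], [-0.001, -0.003, -1.0]]
force: [-0.1, 0.2, -0.9]
grip_width: 0.0759
```

View pics/w9.png

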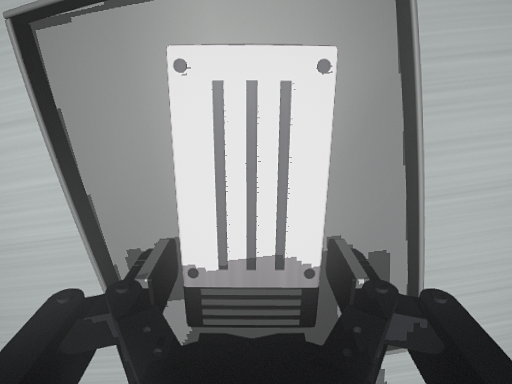

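View pics/side9.png

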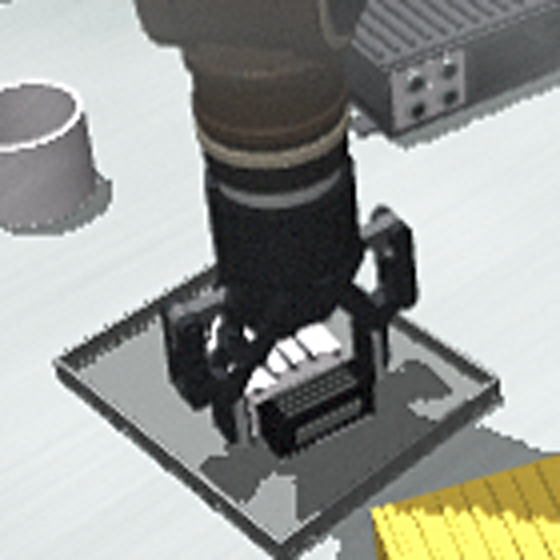

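```bash
python3 -m jog '[{"travel":[0,0,15],"roll":0},{"travel":[0,0,30],"roll":0},{"travel":[0,0,35],"roll":0},{"travel":[0,-10,35],"roll":-3},{"travel":[3,-25,25],"roll":-7},{"travel":[3,-25,20],"roll":-7},{"travel":[3,-25,10],"roll":-7},{"travel":[3,-25,10],"roll":-7},{"travel":[3,-25,10],"roll":-7},{"travel":[3,-25,10],"roll":-7},{"travel":[3,-25,0],"roll":-7},{"travel":[3,-25,0],"roll":-7},{"travel":[3,-25,0],"roll":-7},{"travel":[3,-25,0],"roll":-7},{"travel":[3,-25,0],"roll":-7},{"travel":[3,-25,0],"roll":-7},{"travel":[3,-25,0],"roll":-7},{"travel":[3,-25,0],"roll":-7},{"travel":[3,-25,0],"roll":-7},{"travel":[3,-25,0],"roll":-7}]'; python3 -m jog '[{"travel":[3,-25,0],"roll":-7},{"travel":[3,-25,0],"roll":-7},{"travel":[3,-25,0],"roll":-7},{"travel":[3,-25,0],"roll":-7},{"travel":[3,-25,0],"roll":-7},{"travel":[3,-25,0],"roll":-7},{"travel":[3,-25,0],"roll":-7},{"travel":[3,-25,0],"roll":-7},{"travel":[0,0,0],"roll":-3},{"travel":[0,0,0],"roll":0},{"travel":[0,0,0],"roll":0}]'
python3 - <<'E'
from h import *
s=arm.read_state(); print(s["qpos"],s["t"])
w=arm.snapshot("wrist"); cv2.imwrite("pics/w10.png",cv2.resize(w["frame"],None,fx=1.5,fy=1.5))
w=arm.snapshot("scene"); crop(w,"sc10.png",110,120,410,290,2.6)
E
```

```text
t: 21.6
tool_pos: [0.4729, -0.1111, 0.1968]
tcp_rot: [[-0.55, -0.835, 0.003], [-0.835, 0.55, -0.001], [-0.001, -0.003, -1.0]]
force: [-0.3, -0.2, 0.1]
grip_width: 0.0757
t: 22.52
tool_pos: [0.4968, -0.3098, 0.1964]
tcp_rot: [[-0.999, 0.034, 0.001], [0.034, 0.999, -0.002], [-0.001, -0.002, -1.0]]
force: [-0.6, 0.8, 0.6]
grip_width: 0.0758
[-0.5567954   0.24101654  0.02382636  1.3519068  -0.00173468 -0.52316471] 22.5167
```

View pics/w10.png

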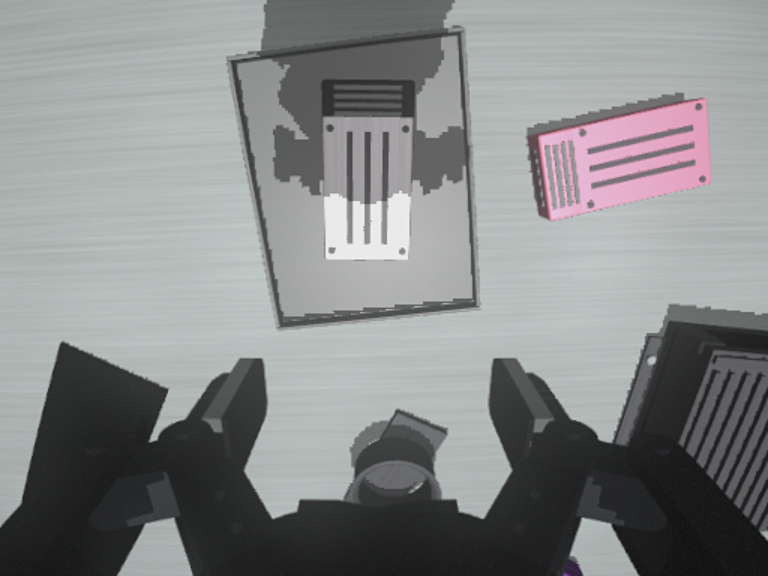

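View pics/sc10.png

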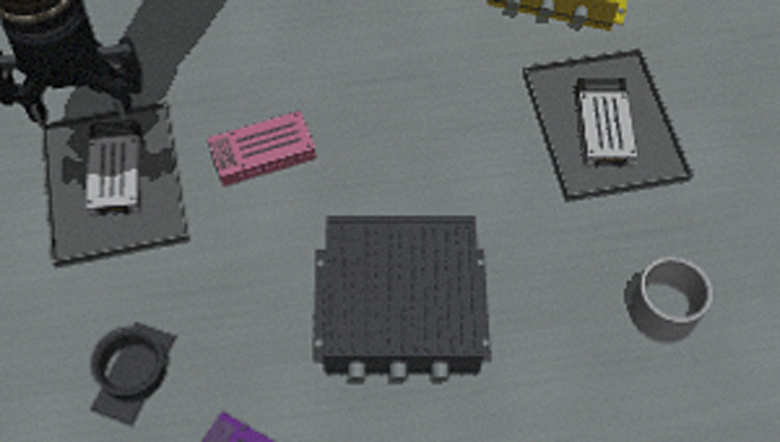

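Run:
```python
from h import *
w=arm.snapshot("wrist")
q=[at_z(w,(u/1.5,v/1.5),.029) for u,v in [(322,81),(414,81),(325,260),(408,260)]]
for x in q: print(x.round(4))
e=(q[0]+q[1])/2; l=(q[2]+q[3])/2; d=l-e
print("end",e,"lead",l,"centre",(e+l)/2,"len",np.linalg.norm(d),"w",np.linalg.norm(q[0]-q[1]),np.linalg.norm(q[2]-q[3]),"yaw",np.degrees(np.arctan2(d[1],d[0])),[np.degrees(np.arctan2(*(a-b)[1::-1])) for a,b in [(q[2],q[0]),(q[3],q[1])]])
t=[at_z(w,(u/1.5,v/1.5),.016) for u,v in [(229,60),(464,28),(478,306),(279,326)]]; print("tray",np.mean(t,0),[x[:2].round(3) for x in t])
print(arm.read_state()["tool_pos"],[ (d["confidence"],world(w,d["position"]).round(4)) for d in arm.recognise("blank_centre",w)])
```

```text
[ 0.3795 -0.3411  0.029 ]
[ 0.3816 -0.2818  0.029 ]
[ 0.4989 -0.3468  0.029 ]
[ 0.5008 -0.2873  0.029 ]
end [ 0.38055711 -0.31141719  0.029     ] lead [ 0.49983433 -0.31705164  0.029     ] centre [ 0.44019572 -0.31423442  0.029     ] len 0.11941023384239606 w 0.05933402273817319 0.059442633345444695 yaw -2.7045455164257204 [np.float64(-2.7301733390223233), np.float64(-2.6788908786239842)]
tray [ 0.45160122 -0.31822143  0.016     ] [array([ 0.362, -0.404]), array([ 0.348, -0.247]), array([ 0.543, -0.233]), array([ 0.554, -0.388])]
[ 0.49693624 -0.30908409  0.19691319] [(0.82, array([ 0.4337, -0.3162,  0.027 ]))]
```

```bash
python3 -m jog '[{"travel":[-23,-1,-28],"roll":-0.75},{"travel":[-23,-1,-28],"roll":0},{"travel":[-23,-1,-28],"roll":0},{"travel":[-21.4,-0.5,-28],"roll":0},{"travel":[0,0,-20],"roll":0},{"travel":[0,0,-10],"roll":0},{"travel":[0,0,0],"roll":0},{"travel":[0,0,0],"roll":0}]'
python3 - <<'E'
from h import *
w=arm.snapshot("wrist"); cv2.imwrite("pics/w11.png",w["frame"])
E
```

```text
t: 23.38
tool_pos: [0.4073, -0.3132, 0.0555]
tcp_rot: [[-0.999, 0.047, 0.002], [0.047, 0.999, -0.003], [-0.002, -0.003, -1.0]]
force: [0.1, 0.9, 0.4]
grip_width: 0.0761
```

View pics/w11.png

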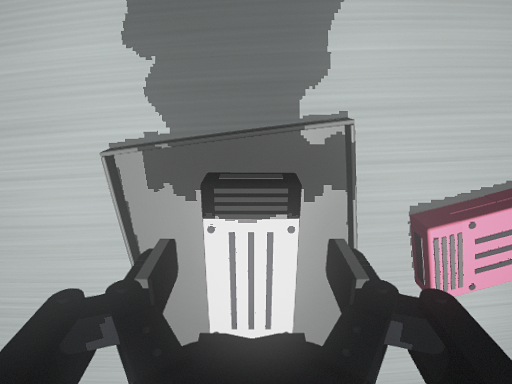

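```bash
python3 -m jog '[{"travel":[0,0,-12],"roll":0},{"travel":[0,0,-12],"roll":0},{"travel":[0,0,-12],"roll":0},{"travel":[0,0,-9],"roll":0},{"travel":[0,0,-6],"roll":0},{"travel":[0,0,-2.5],"roll":0},{"travel":[0,0,0],"roll":0}]'; python3 -m jog '[{"travel":[0,0,0],"roll":0},{"travel":[0,0,0],"roll":0},{"travel":[0,0,0],"roll":0},{"travel":[0,0,0],"roll":0},{"travel":[0,0,0],"roll":0},{"travel":[0,0,0],"roll":0}]' 50 70; python3 -m jog '[{"travel":[0,0,1],"roll":0},{"travel":[0,0,3],"roll":0},{"travel":[0,0,10],"roll":0},{"travel":[0,0,20],"roll":0},{"travel":[0,0,30],"roll":0},{"travel":[0,0,20],"roll":0},{"travel":[0,0,0],"roll":0},{"travel":[0,0,0],"roll":0}]'
python3 - <<'E'
from h import *
w=arm.snapshot("wrist"); cv2.imwrite("pics/w12.png",w["frame"])
w=arm.snapshot("side"); crop(w,"side12.png",250,80,400,200,5)
print(arm.read_state()["wrist_torque"])
E
```

```text
t: 24.02
tool_pos: [0.4068, -0.3133, 0.0013]
tcp_rot: [[-0.999, 0.048, 0.001], [0.048, 0.999, -0.003], [-0.001, -0.003, -1.0]]
force: [-0.0, 0.9, 0.1]
grip_width: 0.0763
t: 24.52
tool_pos: [0.4072, -0.3138, 0.0023]
tcp_rot: [[-0.999, 0.048, 0.003], [0.048, 0.999, -0.004], [-0.003, -0.004, -1.0]]
force: [-1.3, -0.6, 6.3]
grip_width: 0.0588
t: 25.18
tool_pos: [0.4072, -0.3138, 0.0864]
tcp_rot: [[-0.999, 0.048, 0.003], [0.048, 0.999, -0.005], [-0.003, -0.004, -1.0]]
force: [-0.5, 0.4, -4.3]
grip_width: 0.0586
[0.00415343 0.08953984 0.02311333]
```

View pics/w12.png

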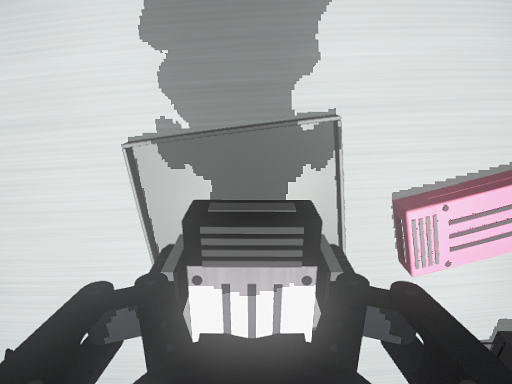

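View pics/side12.png

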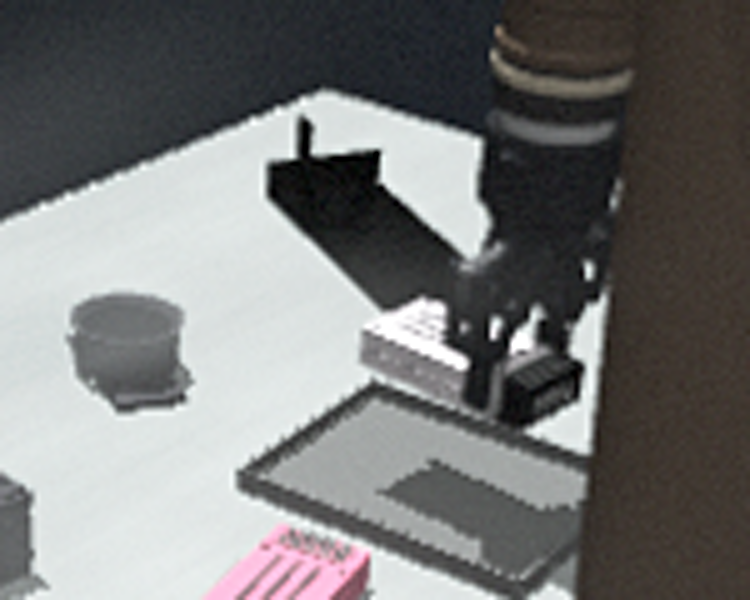

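```bash
python3 -m jog '[{"travel":[3,15,0],"roll":-0.5},{"travel":[5,27,0],"roll":-0.6},{"travel":[6,32,0],"roll":-0.6},{"travel":[6,32,0],"roll":-0.6},{"travel":[6,32,0],"roll":-0.6},{"travel":[6,32,0],"roll":-0.6},{"travel":[6,32,0],"roll":-0.6},{"travel":[6,32,0],"roll":-0.6},{"travel":[6,32,0],"roll":-0.6},{"travel":[5,27,0],"roll":0},{"travel":[3,17,0],"roll":0},{"travel":[2,10,0],"roll":0},{"travel":[0,0,0],"roll":0},{"travel":[0,0,0],"roll":0}]'
python3 - <<'E'
from h import *
print(arm.read_state()["tcp_rot"].round(4))
E
```

```text
t: 26.45
tool_pos: [0.4658, 0.0066, 0.0843]
tcp_rot: [[-0.99, 0.139, -0.001], [0.139, 0.99, -0.004], [0.001, -0.004, -1.0]]
force: [0.6, 0.0, -3.2]
grip_width: 0.0586
[[-9.903e-01  1.392e-01 -1.300e-03]
 [ 1.392e-01  9.903e-01 -3.600e-03]
 [ 7.000e-04 -3.800e-03 -1.000e+00]]
```

```bash
python3 -m jog '[{"travel":[0,-0.4,-15],"roll":0},{"travel":[0,0,-18],"roll":0},{"travel":[0,0,-15],"roll":0},{"travel":[0,0,-10],"roll":0},{"travel":[0,0,-7],"roll":0},{"travel":[0,0,-3],"roll":0},{"travel":[0,0,0],"roll":0},{"travel":[0,0,0],"roll":0}]'
python3 - <<'E'
from h import *
w=arm.snapshot("side"); crop(w,"side13.png",160,130,320,250,5)
w=arm.snapshot("scene"); crop(w,"sc13.png",190,140,330,280,4)
E
```

```text
t: 27.12
tool_pos: [0.4669, 0.006, 0.0177]
tcp_rot: [[-0.99, 0.141, 0.001], [0.14, 0.99, -0.003], [-0.002, -0.003, -1.0]]
force: [-0.1, 0.2, -3.0]
grip_width: 0.0588
```

View pics/side13.png

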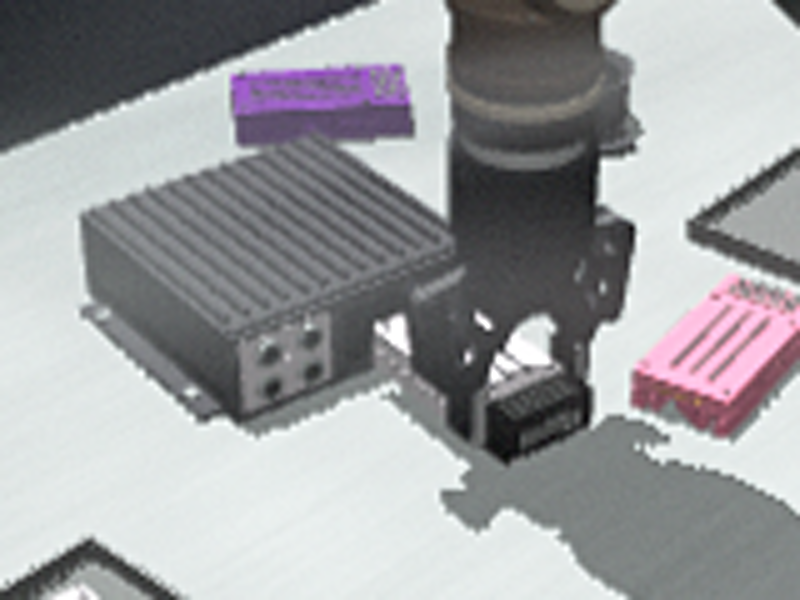

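View pics/sc13.png

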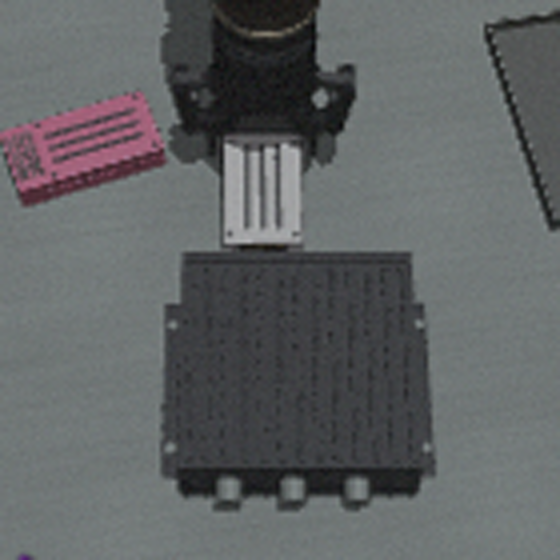

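```bash
python3 -m jog '[{"travel":[5,-0.7,-0.5],"roll":0},{"travel":[5,-0.7,-0.5],"roll":0},{"travel":[3,-0.4,0],"roll":0},{"travel":[3,-0.4,0],"roll":0},{"travel":[3,-0.4,0],"roll":0},{"travel":[3,-0.4,0],"roll":0},{"travel":[0,0,0],"roll":0}]'; python3 -m jog '[{"travel":[3,-0.4,0],"roll":0},{"travel":[3,-0.4,0],"roll":0},{"travel":[3,-0.5,0],"roll":0},{"travel":[0,0,0],"roll":0}]'
```

```text
t: 27.8
tool_pos: [0.4893, 0.0033, 0.0163]
tcp_rot: [[-0.99, 0.14, 0.001], [0.14, 0.99, -0.003], [-0.002, -0.003, -1.0]]
force: [0.5, -0.0, -3.6]
grip_width: 0.0587
t: 28.13
tool_pos: [0.4983, 0.0019, 0.0164]
tcp_rot: [[-0.99, 0.14, 0.001], [0.14, 0.99, -0.003], [-0.002, -0.003, -1.0]]
force: [0.0, 0.5, -3.0]
grip_width: 0.059
```

```bash
python3 -m jog '[{"travel":[4,-0.6,0],"roll":0},{"travel":[4,-0.5,0],"roll":0},{"travel":[4,-0.6,0],"roll":0},{"travel":[4,-0.6,0],"roll":0},{"travel":[0,0,0],"roll":0}]'; python3 -m jog '[{"travel":[4,-0.6,0],"roll":0},{"travel":[4,-0.5,0],"roll":0},{"travel":[4,-0.6,0],"roll":0},{"travel":[4,-0.6,0],"roll":0},{"travel":[4,-0.6,0],"roll":0},{"travel":[0,0,0],"roll":0}]'
```

```text
t: 28.55
tool_pos: [0.5147, -0.0004, 0.0164]
tcp_rot: [[-0.99, 0.14, 0.002], [0.14, 0.99, -0.003], [-0.002, -0.003, -1.0]]
force: [-0.5, -1.0, -2.6]
grip_width: 0.0588
t: 29.05
tool_pos: [0.5346, -0.0033, 0.0164]
tcp_rot: [[-0.99, 0.14, 0.002], [0.14, 0.99, -0.003], [-0.002, -0.003, -1.0]]
force: [0.4, 0.5, -2.5]
grip_width: 0.0584
```

```bash
python3 -m jog '[{"travel":[4,-0.6,0],"roll":0},{"travel":[4,-0.5,0],"roll":0},{"travel":[4,-0.6,0],"roll":0},{"travel":[4,-0.6,0],"roll":0},{"travel":[0,0,0],"roll":0}]'; python3 -m jog '[{"travel":[2,-0.3,0],"roll":0},{"travel":[2,-0.3,0],"roll":0},{"travel":[0,0,0],"roll":0}]';python3 -m jog '[{"travel":[2,-0.3,0],"roll":0},{"travel":[0,0,0],"roll":0}]'
```

```text
t: 29.47
tool_pos: [0.5506, -0.0056, 0.0164]
tcp_rot: [[-0.99, 0.14, 0.002], [0.14, 0.99, -0.003], [-0.002, -0.003, -1.0]]
force: [-0.0, 0.3, -2.7]
grip_width: 0.0587
t: 29.72
tool_pos: [0.5539, -0.0061, 0.0163]
tcp_rot: [[-0.99, 0.14, 0.001], [0.14, 0.99, -0.003], [-0.002, -0.003, -1.0]]
force: [0.1, 0.1, -4.1]
grip_width: 0.0586
t: 29.88
tool_pos: [0.5558, -0.0064, 0.0163]
tcp_rot: [[-0.99, 0.14, 0.001], [0.14, 0.99, -0.003], [-0.002, -0.003, -1.0]]
force: [-0.6, -0.1, -3.2]
grip_width: 0.0587
```

```bash
python3 -m jog '[{"travel":[1,-0.1,0],"roll":0},{"travel":[1,-0.2,0],"roll":0},{"travel":[0,0,0],"roll":0}]';python3 -m jog '[{"travel":[0,0,-0.5],"roll":0},{"travel":[0,0,-0.5],"roll":0},{"travel":[0,0,0],"roll":0}]'
```

```text
t: 30.13
tool_pos: [0.5568, -0.0066, 0.016]
tcp_rot: [[-0.99, 0.14, -0.001], [0.14, 0.99, -0.003], [0.0, -0.003, -1.0]]
force: [-3.6, 1.1, -3.1]
grip_width: 0.0589
t: 30.38
tool_pos: [0.5573, -0.0066, 0.0154]
tcp_rot: [[-0.99, 0.14, 0.001], [0.14, 0.99, -0.003], [-0.001, -0.003, -1.0]]
force: [-3.9, 0.4, -0.8]
grip_width: 0.0592
```

```bash
python3 -m jog '[{"travel":[0,0,-0.4],"roll":0},{"travel":[0,0,0],"roll":0}]';python3 -m jog '[{"travel":[0,0,0],"roll":0},{"travel":[0,0,0],"roll":0},{"travel":[0,0,0],"roll":0},{"travel":[0,0,0],"roll":0}]' 70 60; python3 -m jog '[{"travel":[0,0,15],"roll":0},{"travel":[0,0,20],"roll":0},{"travel":[0,0,30],"roll":0},{"travel":[-20,2.8,0],"roll":0},{"travel":[-20,2.8,0],"roll":0},{"travel":[-20,2.8,0],"roll":0},{"travel":[-10,1.4,0],"roll":0},{"travel":[0,0,0],"roll":0}]'
python3 - <<'E'
from h import *
w=arm.snapshot("side"); crop(w,"side14.png",160,130,320,250,5)
w=arm.snapshot("scene"); crop(w,"sc14.png",190,140,330,280,4)
E
```

```text
t: 30.55
tool_pos: [0.5576, -0.0067, 0.0154]
tcp_rot: [[-0.99, 0.14, 0.001], [0.14, 0.99, -0.003], [-0.002, -0.003, -1.0]]
force: [-5.4, 0.4, 3.0]
grip_width: 0.0588
t: 30.88
tool_pos: [0.5583, -0.0067, 0.0152]
tcp_rot: [[-0.99, 0.14, 0.002], [0.14, 0.99, -0.003], [-0.003, -0.003, -1.0]]
force: [0.1, -0.2, -0.2]
grip_width: 0.0698
t: 31.55
tool_pos: [0.486, 0.0033, 0.0801]
tcp_rot: [[-0.99, 0.14, 0.001], [0.14, 0.99, -0.003], [-0.001, -0.003, -1.0]]
force: [-0.4, 0.0, -0.1]
grip_width: 0.0703
```

View pics/side14.png

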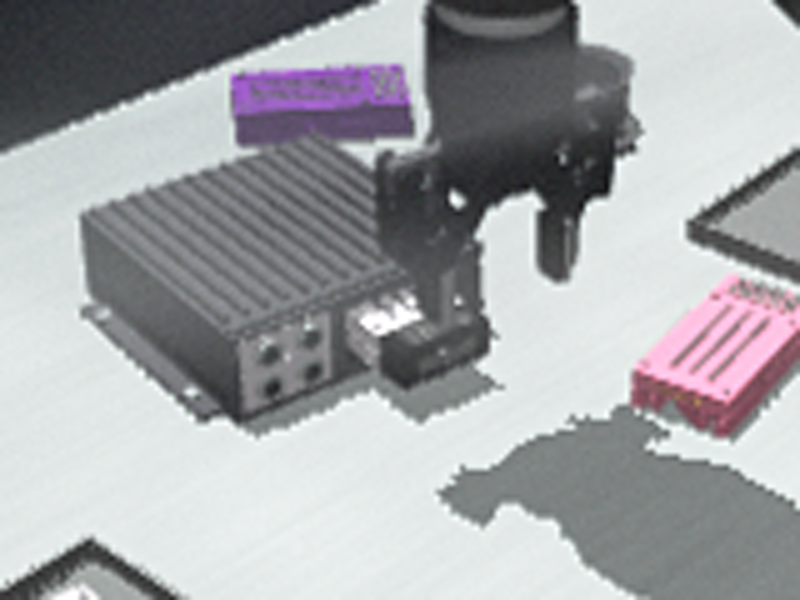

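View pics/sc14.png

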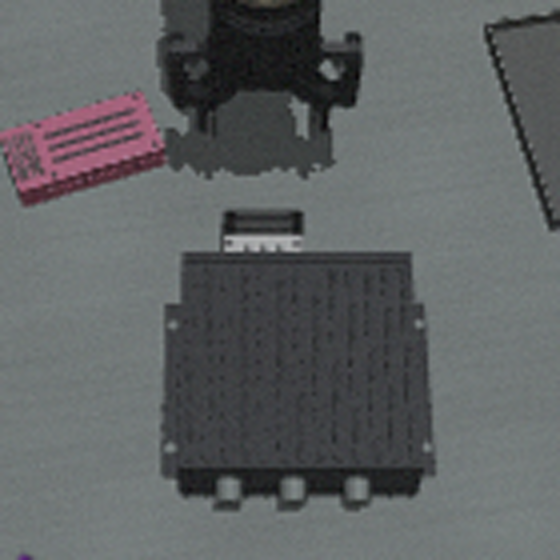

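```bash
python3 -m jog '[{"travel":[0,0,-10],"roll":0},{"travel":[0,0,-15],"roll":0},{"travel":[0,0,-15],"roll":0},{"travel":[0,0,-10],"roll":0},{"travel":[0,0,-10],"roll":0},{"travel":[0,0,0],"roll":0},{"travel":[0,0,0],"roll":0}]' 0 40; python3 -m jog '[{"travel":[8,-1.1,0],"roll":0},{"travel":[8,-1.1,0],"roll":0},{"travel":[8,-1.1,0],"roll":0},{"travel":[3,-0.4,0],"roll":0},{"travel":[2,-0.3,0],"roll":0},{"travel":[0,0,0],"roll":0}]'; python3 -m jog '[{"travel":[2,-0.3,0],"roll":0},{"travel":[2,-0.3,0],"roll":0},{"travel":[2,-0.3,0],"roll":0},{"travel":[0,0,0],"roll":0}]'
```

```text
t: 32.23
tool_pos: [0.4874, 0.0031, 0.0192]
tcp_rot: [[-0.99, 0.14, -0.001], [0.14, 0.99, -0.003], [0.0, -0.003, -1.0]]
force: [0.5, -0.2, -0.2]
grip_width: -0.0002
t: 32.73
tool_pos: [0.5172, -0.001, 0.02]
tcp_rot: [[-0.99, 0.14, 0.001], [0.14, 0.99, -0.003], [-0.002, -0.003, -1.0]]
force: [-0.3, -0.8, 0.0]
grip_width: -0.0001
t: 33.07
tool_pos: [0.5213, -0.0017, 0.0196]
tcp_rot: [[-0.99, 0.14, -0.002], [0.14, 0.99, -0.003], [0.001, -0.003, -1.0]]
force: [-5.6, 0.9, 1.6]
grip_width: -0.0
```

Contact as predicted. Continue inward ~28 mm, then slowly to the stop (TCP x ≈ 0.555).

```bash
python3 -m jog '[{"travel":[2,-0.3,0],"roll":0},{"travel":[2,-0.3,0],"roll":0},{"travel":[2,-0.3,0],"roll":0},{"travel":[2,-0.3,0],"roll":0},{"travel":[2,-0.3,0],"roll":0},{"travel":[2,-0.2,0],"roll":0},{"travel":[0,0,0],"roll":0}]'; python3 -m jog '[{"travel":[2,-0.3,0],"roll":0},{"travel":[2,-0.3,0],"roll":0},{"travel":[2,-0.3,0],"roll":0},{"travel":[2,-0.3,0],"roll":0},{"travel":[2,-0.3,0],"roll":0},{"travel":[0,0,0],"roll":0}]'
```

```text
t: 33.65
tool_pos: [0.5334, -0.0033, 0.0196]
tcp_rot: [[-0.99, 0.14, -0.001], [0.14, 0.99, -0.003], [0.001, -0.003, -1.0]]
force: [-5.6, 0.4, 2.0]
grip_width: -0.0002
t: 34.15
tool_pos: [0.5432, -0.0048, 0.0197]
tcp_rot: [[-0.99, 0.14, -0.002], [0.14, 0.99, -0.003], [0.001, -0.003, -1.0]]
force: [-6.1, -0.0, 4.4]
grip_width: -0.0002
```

```bash
python3 -m jog '[{"travel":[1,-0.1,0],"roll":0},{"travel":[1,-0.2,0],"roll":0},{"travel":[1,-0.1,0],"roll":0},{"travel":[1,-0.2,0],"roll":0},{"travel":[0,0,0],"roll":0}]'
```

```text
t: 34.57
tool_pos: [0.5469, -0.0054, 0.0197]
tcp_rot: [[-0.99, 0.14, -0.002], [0.14, 0.99, -0.003], [0.002, -0.003, -1.0]]
force: [-7.5, 1.7, 5.3]
grip_width: -0.0002
```

```bash
python3 -m jog '[{"travel":[1,-0.1,0],"roll":0},{"travel":[1,-0.2,0],"roll":0},{"travel":[1,-0.1,0],"roll":0},{"travel":[1,-0.2,0],"roll":0},{"travel":[0,0,0],"roll":0}]'; python3 -m jog '[{"travel":[1,-0.1,0],"roll":0},{"travel":[1,-0.2,0],"roll":0},{"travel":[0.5,-0.1,0],"roll":0},{"travel":[0,0,0],"roll":0}]'
```

```text
t: 34.98
tool_pos: [0.5508, -0.0059, 0.0197]
tcp_rot: [[-0.99, 0.14, -0.002], [0.14, 0.99, -0.003], [0.002, -0.003, -1.0]]
force: [-6.3, 1.2, 4.7]
grip_width: -0.0003
t: 35.32
tool_pos: [0.553, -0.0063, 0.0198]
tcp_rot: [[-0.99, 0.14, -0.003], [0.14, 0.99, -0.003], [0.002, -0.003, -1.0]]
force: [-9.2, 1.0, 7.0]
grip_width: 0.0003
```

```bash
python3 -m jog '[{"travel":[0.5,-0.1,0],"roll":0},{"travel":[0.5,0,0],"roll":0},{"travel":[0,0,0],"roll":0}]'; python3 -m jog '[{"travel":[0.5,-0.1,0],"roll":0},{"travel":[0.5,0,0],"roll":0},{"travel":[0,0,0],"roll":0}]'
```

```text
t: 35.57
tool_pos: [0.5539, -0.0064, 0.0197]
tcp_rot: [[-0.99, 0.14, -0.003], [0.14, 0.99, -0.003], [0.002, -0.003, -1.0]]
force: [-8.4, 0.7, 4.9]
grip_width: 0.0001
t: 35.82
tool_pos: [0.5549, -0.0065, 0.0198]
tcp_rot: [[-0.99, 0.14, -0.003], [0.14, 0.99, -0.003], [0.002, -0.003, -1.0]]
force: [-9.4, 1.3, 7.0]
grip_width: -0.0001
```

```bash
python3 -m jog '[{"travel":[0.5,-0.1,0],"roll":0},{"travel":[0.5,0,0],"roll":0},{"travel":[0,0,0],"roll":0}]'
```

```text
t: 36.07
tool_pos: [0.5551, -0.0066, 0.0197]
tcp_rot: [[-0.99, 0.14, -0.004], [0.14, 0.99, -0.002], [0.004, -0.003, -1.0]]
force: [-11.7, 0.7, 8.1]
grip_width: -0.0001
```

```bash
python3 -m jog '[{"travel":[0.6,-0.1,0],"roll":0},{"travel":[0,0,0],"roll":0},{"travel":[0,0,0],"roll":0}]'; python3 -m jog '[{"travel":[-3,0.4,0],"roll":0},{"travel":[-4,0.6,0],"roll":0},{"travel":[-6,0.8,0],"roll":0},{"travel":[-10,1.4,0],"roll":0},{"travel":[-15,2.1,0],"roll":0},{"travel":[-15,2.1,0],"roll":0},{"travel":[-15,2.1,15],"roll":0},{"travel":[-20,2.8,30],"roll":0},{"travel":[-20,2.8,40],"roll":0},{"travel":[-20,2.8,30],"roll":0},{"travel":[0,0,0],"roll":0},{"travel":[0,0,0],"roll":0}]'
python3 - <<'E'
from h import *
w=arm.snapshot("side"); crop(w,"side15.png",110,130,300,310,3.2)
w=arm.snapshot("scene"); crop(w,"sc15.png",110,120,410,290,2.6)
E
```

```text
t: 36.32
tool_pos: [0.5551, -0.0066, 0.0195]
tcp_rot: [[-0.99, 0.14, -0.005], [0.14, 0.99, -0.002], [0.005, -0.003, -1.0]]
force: [-12.7, 2.1, 9.7]
grip_width: -0.0001
t: 37.32
tool_pos: [0.4329, 0.0109, 0.1344]
tcp_rot: [[-0.99, 0.14, 0.007], [0.14, 0.99, -0.003], [-0.007, -0.002, -1.0]]
force: [-0.1, 0.5, -0.8]
grip_width: -0.0
```

View pics/side15.png

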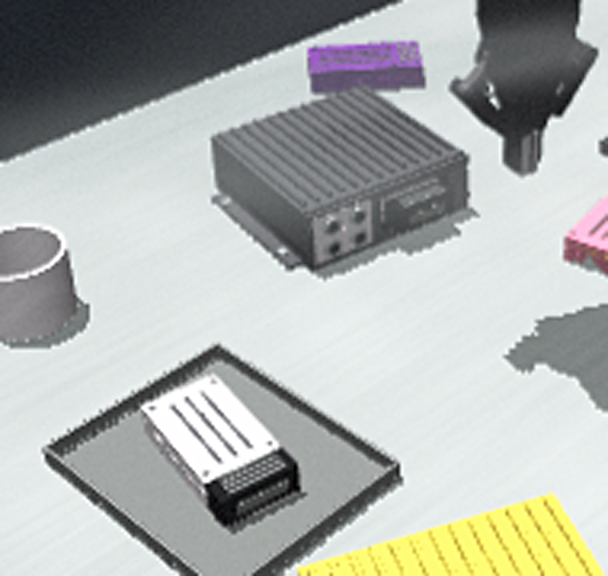

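View pics/sc15.png

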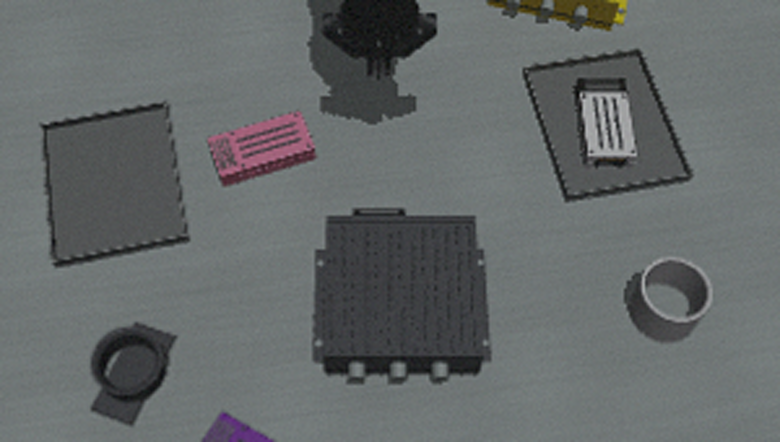

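Run:
```python
from h import *
a=cv2.imread("pics/side0.png"); p=arm.snapshot("side"); b=p["frame"]
c=np.hstack([cv2.resize(x[170:220,215:275],None,fx=6,fy=6) for x in (a,b)]); cv2.imwrite("pics/cmp.png",c)
print(np.abs(a[170:220,215:275].astype(int)-b[170:220,215:275]).mean())
p=arm.snapshot("scene");a=cv2.imread("pics/scene0.png");b=p["frame"]
print(np.abs(a[195:210,230:300].astype(int)-b[195:210,230:300]).mean(), np.abs(a[230:280,140:180].astype(int)-b[230:280,140:180]).mean(),np.abs(a[210:255,345:390].astype(int)-b[210:255,345:390]).mean())
cv2.imwrite("pics/cmp2.png",np.vstack([cv2.resize(x[190:215,225:305],None,fx=8,fy=8) for x in (a,b)]))
```

```text
8.273111111111112
2.8882539682539683 3.0501666666666667 2.7208230452674895
```

View pics/cmp.png

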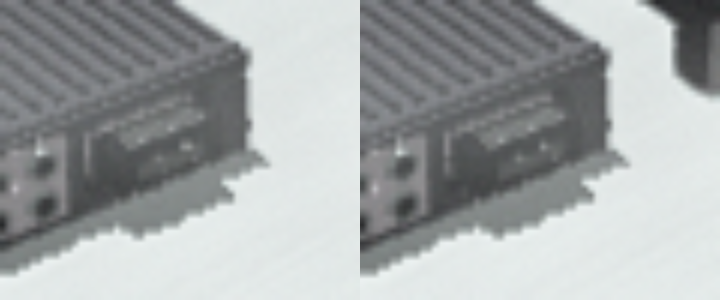

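View pics/cmp2.png

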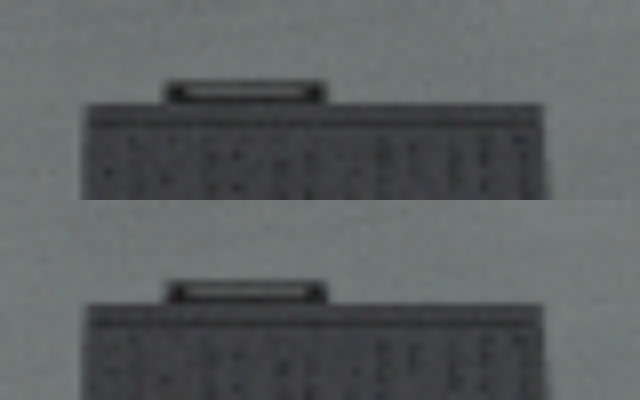

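The blank's stub sits where the full cartridge's stub sat at the start, so the catch holds it. The sleeve and flange have not moved. I'm handing the job in.

```bash
python3 -c "
from station import arm
print(arm.sign_off())"
```

```text
the job is handed in; nothing more can be done
None
```

The cartridges are swapped: the blank is held in the logger's bay and the full one lies in the empty tray. I handed in at about 37.5 s of the 70 s allowed.

- **Full cartridge:** I pressed it to the firm stop (about 14 N) and it popped out. I then drew it out and laid it right side up near the middle of the tray. When I set it down, the fingertips pressed on the tray floor with about 22 N for a moment, and the cartridge dropped an estimated few millimetres when I let go.
- **Blank cartridge:** I slid it in ribbed end outwards until it met the spring, let go, and pressed its end to the firm stop (about 13 N). It stopped at the same arm position as the full one had.
- **Last checks:** The blank's protruding end looks the same as the full one's did at the start, in both the scene and side pictures. The full cartridge looks flat in the tray, the sleeve and flange are where they were, and the gripper touches nothing. These checks were by picture; I did not measure final poses numerically.
- **Problems:** Early on, the last joint reached its range limit and left the tool tilted by 0.05 rad. I worked the tilt out at the opposite limit before touching anything. The camera position along the press direction was about 2 mm off from where contact was felt.

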